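# Drop a batch of figurine blanks from the bench hopper into its catch tray

## Task

Fetch a batch of blue blanks for painting: tip the L-shaped catch tray, which is parked standing on its tall wall, down onto its floor without letting it slam, and slide it under the hopper, red rod first, until it is fully home against the base's rear crossbar. Then draw the bolt, lift the red lever to swing the trap wide open so that all four blanks drop into the tray, close the trap again and push the bolt fully home over the lever. Leave the filled tray under the hopper, and do not disturb the jars, the brush pot, the sanding block or the finished figurines.

Things in the scene. Friction and masses are not known exactly. Their poses are not given: they have to be found in the camera images.
- hopper: fixed bench hopper: teal steel box, inside 110 (its x) x 80 (y) x 80 mm deep, open top at height 245 mm, bottom at 165 mm closed by a trap door; walls' outer faces x = +-65, y = +-50 mm. It hangs in a grey frame on four 16 mm legs at x = +-92, y = +-52 mm, 225 mm high. Origin: on the table under the box's centre, z up. Lever and bolt are on its -x side, outside the legs
- tray_stop (a point): hopper frame (0, 54, 0 mm): face of the rear crossbar (14 mm high) that stops the tray's far lip. The tray goes in from the hopper's -y side, moving along +y, between two floor rails 12 mm high that begin at y = -110 mm; 168 mm clear between the rails and between the legs. The tray is home with its frame parallel to the hopper's and its origin at hopper (0, -146, 0 mm), +-14 mm sideways
- trap (a joint): angle of trap door and lever (one rigid piece), rad: 0 closed, 1.4 fully open (stop). Hinge axis along the hopper's x at y = +50 mm, height 163 mm; the door, 92 mm long towards -y, swings down under the box and sheds the load towards -y. The lever points to +y when closed, up when open. The hinge is stiff (about 0.3 N m): it stays where it is left
- trap_hinge (a point): point on the hinge axis in the lever's plane: hopper frame (-112, 50, 163 mm)
- lever_grip (a point): middle of the lever's red grip, a round bar 16 mm thick along the hopper's x, its free end 26 mm towards -x, the lever arm 30 mm towards +x; 110 mm from the hinge axis. Closed: hopper frame (-147, 160, 163 mm). Lifting it on its arc opens the trap. It can be held from above and turns in the fingers as the lever swings
- bolt (a joint): travel of the sliding bolt, m: 0 = shot (its 10 mm rod lies 3 mm over the lever arm, so that the lever cannot rise), 0.05 = fully drawn (stop); the lever is free beyond 0.045. It slides along the hopper's y, drawn towards -y, with about 2 N friction; it can be shot only with the lever all the way down
- bolt_pin (a point): middle of the bolt's pin, 10 mm round, along the hopper's x, ending in a 15 mm black ball 22 mm towards -x; hopper frame (-140, minus the travel, 178 mm). The steel plate behind is 36 mm away towards +x. It can be held from above or pushed
- tray: loose L-shaped aluminium tray, about 0.38 kg, 140 mm wide (x), 4 mm sheet. Origin: middle of the outer corner edge of floor and wall. Floor along +y, 200 mm, with 30 mm lips at both sides and far end; wall along +z, 120 mm. Parked at first on the wall: +y up, +z level, pointing away from the hopper. It tips about the corner edge, rod towards the hopper, until +z is up and the floor is down
- tray_rod (a point): middle of the red carrying rod (10 mm thick, 110 mm long along the tray's x) held by two arms beyond the far lip: tray frame (0, 245, 26 mm); 40 mm clear between rod and lip. It can turn in the fingers
- tray_edge (a point): middle of the rolled top edge of the tray's wall (10 mm thick bead along the whole width, flush with the wall's outer face): tray frame (0, 5, 115 mm). Held here the tray slides well along its length; dragged far sideways it may roll over a side lip, being held high: for that the low rod is better
- blank0: plain blue cast figurine blank (flat animal), 62 x 38 x 14 mm, 40 g, starts lying in the hopper; origin: centre of its underside
- blank1: plain blue cast figurine blank (flat animal), 62 x 38 x 14 mm, 40 g, starts lying in the hopper; origin: centre of its underside
- blank2: plain blue cast figurine blank (flat animal), 62 x 38 x 14 mm, 40 g, starts lying in the hopper; origin: centre of its underside
- blank3: plain blue cast figurine blank (flat animal), 62 x 38 x 14 mm, 40 g, starts lying in the hopper; origin: centre of its underside
- jar_blue: closed clear paint jar with navy paint, 50 mm across, 63 mm high, loose, stands beside the way in to the hopper; origin: centre of its underside; leave alone
- jar_orange: the same with orange paint, beside the way in too; leave alone
- jar_white: the same with white paint; leave alone
- brush_pot: white pot, 66 mm across, 90 mm high, with brushes standing up to 205 mm high and leaning up to 30 mm from its axis; origin: centre of its underside; leave alone
- done_a: finished figurine with a painted medallion, 62 x 38 x 14 mm, lying on the table; leave alone
- done_b: another finished figurine; leave alone
- sand_block: cork sanding block 35 x 65 x 22 mm; leave alone
Not all that is in view belongs to the job. What is shaped like the blank2 but pink is not meant. Leave any orange look-alike of the blank3 alone.

How it is judged:
On the way, in this order (a step that is already met when the one before it is completed fails the run):
1. the tray is tipped onto its floor (angle between tray's own z axis and vertical below 0.1 rad and height (world z) of tray below 0.008 m), for 0.2 s.
2. the tray is home under the hopper, the trap still closed (y of tray in the frame of hopper between -0.16 and -0.136 m and x of tray in the frame of hopper between -0.03 and 0.03 m and angle between tray's own z axis and vertical below 0.06 rad and height (world z) of tray below 0.006 m and value of joint trap below 0.1 rad), for 0.2 s.
3. the trap is swung wide open over the tray (y of tray in the frame of hopper between -0.16 and -0.136 m and x of tray in the frame of hopper between -0.03 and 0.03 m and angle between tray's own z axis and vertical below 0.06 rad and height (world z) of tray below 0.006 m and value of joint trap above 1.1 rad), for 0.2 s.
At the end, for the whole second after the job is handed in: The tray stands flat on its floor under the hopper, within 10 mm of its rear stop; all four blanks lie still inside the tray; the trap is closed (under 0.08 rad) and the bolt is shot over the lever (within 12 mm of its end) (y of tray in the frame of hopper between -0.16 and -0.136 m and x of tray in the frame of hopper between -0.03 and 0.03 m and angle between tray's own z axis and vertical below 0.06 rad and height (world z) of tray below 0.006 m and value of joint trap below 0.08 rad and value of joint bolt below 0.012 m and linear speed of tray below 0.02 m/s and x of blank0 in the frame of tray between -0.07 and 0.07 m and y of blank0 in the frame of tray between 0 and 0.2 m and z of blank0 in the frame of tray between 0 and 0.08 m and linear speed of each of blank0, blank1, blank2, blank3 below 0.03 m/s and x of blank1 in the frame of tray between -0.07 and 0.07 m and y of blank1 in the frame of tray between 0 and 0.2 m and z of blank1 in the frame of tray between 0 and 0.08 m and x of blank2 in the frame of tray between -0.07 and 0.07 m and y of blank2 in the frame of tray between 0 and 0.2 m and z of blank2 in the frame of tray between 0 and 0.08 m and x of blank3 in the frame of tray between -0.07 and 0.07 m and y of blank3 in the frame of tray between 0 and 0.2 m and z of blank3 in the frame of tray between 0 and 0.08 m); the robot touches nothing.
It fails at once if the tray slams down or is thrown (turns faster than 4 rad/s) (angular speed of tray above 4 rad/s).
It fails at once if a bystander is moved by more than 25 mm or tipped over (distance of any of jar_blue, jar_orange, jar_white, brush_pot, done_a, done_b, sand_block from where it was at the start of the episode above 0.025 m or angle between any of jar_blue, jar_orange, jar_white, brush_pot, done_a, done_b, sand_block's own z axis and vertical above 0.5 rad).
It also fails if it takes over 72 s, if anything falls off the work surface, if the arm or the gripper's body presses on something with over 40 N, if the wrist force passes 120 N, or if a joint passes its speed limit or range.

## Robot

A 7-joint arm with a two-finger parallel gripper is mounted at the origin on the work surface. World frame = base frame: x ahead of the robot, y to its left, z up, the work surface at z = 0. Lengths are in m, angles in rad, forces in N, time in s.
With the tool pointing down it reaches from about 0.35 to 0.9 m from the base axis. Payload 8.1 kg.
Tool frame: the origin (TCP) lies on the front face of the gripper's body, between the roots of the fingers; the fingertips stand 66 mm ahead of it and the grasp point (between the pads) lies 47 mm ahead of it; z points along the fingers, y is the line along which they close (so a half turn about z gives the same grasp; the last joint's range is limited). The gripper opens to 92 mm and grips with 3 to 60 N. Pads are 19 mm wide; open, the fingers measure 130 mm over their backs; the gripper's body (75 mm by 190 mm) begins 47 mm behind the grasp point.
Start: joints at [-1.261, 0.434, 0.025, 1.573, -0.012, 1.134, -0.075], TCP at [0.251, 0.573, 0.292] pointing down, gripper open.
Joint ranges: [-2.62, 2.62], [-0.44, 2.09], [-1.27, 1.32], [0.08, 2.57], [-1.32, 4.46], [0.12, 2], [-2.74, 2.74]. Speed limits (rad/s): [2.22, 2.22, 3.01, 3.01, 3.14, 3.14, 3.14].

## Interface

Orientations are given as a unit quaternion [x, y, z, w].
In Python, from workcell import env gives the robot as it stands.
- The arm moves only by the tool step_arm, never from a script. Its argument "deltas" is one flat list of numbers, 7 for each row, row after row: the shift along the tool's x, y, z normalised to -1 to 1, where 1 is 0.15 m, then the turn, a rotation vector about the tool's x, y, z normalised to -1 to 1, where 1 is pi rad, then the closure, from 0 (fully open) to 1 (shut). In form: [dx, dy, dz, ax, ay, az, claw, dx, dy, dz, ax, ay, az, claw, ...]. A call has 1 to 8 rows; each row is the pose to reach, as a shift and turn from the pose commanded when the call began, along the tool's axes at that moment, turning the shorter way round; what a row does not reach only later rows make up. A row lasts 1/10 s, in which the tool goes at most 50 mm and 8.59 degrees, less where a joint would pass 70% of its speed; a pose out of reach is approached as far as the arm can. A call with a number of a shift or a turn outside -1 to 1 is refused whole. A call with a gripper value outside its range is refused whole. The fingers move at their own pace and stop on an object; "force" is the grip in N (left out, the last holds). Time passes only in rows, so rows that repeat a pose let the fingers close. It gives the time, the measured TCP pose, the force, the opening and the grip force at its end, in the units of the state.
- env.observe(): the state, without advancing time (a new reading comes with each control period).
- env.capture(name): name is "scene" or "top" or "wrist"; returns a dict with "pixels" (480x640x3 uint8, red, green, blue), "intrinsics" (3x3 intrinsics, pixels), "k1" (the pictures are not rectified: a ray, as slopes to the right and down, at radius r is drawn at 1 + k1 r^2 times it, then the intrinsics apply), "rvec" (rotation vector, rad) and "tvec" (3), from world to camera coordinates, as OpenCV has them. Camera axes: x right, y down, z forward; pixel columns grow to the right and rows downward; lengths in m; the calibration is good to about 2 mm. A picture is of the moment at which its call begins. There is no depth.
- env.finish_job(): hands the job in; it is judged then, once.
The state is a dict: "clock": time; "joints": joint angles; "qd": joint speeds; "joint_efforts": joint torques, N m; "tcp_pos": TCP position; "tool_rot": TCP orientation; "force": force on the tool from outside, world axes, zero at the start; "wrist_torque": the same for the moment, N m; "width": finger opening in m; "grip_force": force on a finger pad.
Only numpy, scipy, OpenCV 4.12 (cv2) and the standard library are available. Lean on these libraries where they do the work, as an engineer would, in place of code of your own. Each camera call takes 0.05 s, during which the arm holds its last target. There are 200 camera calls.

## Working session

There is one attempt and no reset: what is moved stays moved. The work goes in short steps, Python scripts to look and compute and a tool call to move; the robot and the scene stay as the last step left them, time stands still between calls to the robot, and variables do not carry over. Pictures are saved under pics/ and viewed, at most 10 in all, crops included, and the job is handed in when it is done.

Besides the shell and the picture viewer there is one more tool, called after "Emit:" as a command line: name --argument value ..., lists and objects as JSON in quotes. step_arm: Moves the arm, as the interface text tells. Scaled input: -1 to 1 covers 0.15 m each way for a shift and pi rad each way for a turn. Its arguments: {"type":"object","properties":{"deltas":{"type":"array","items":{"type":"number"}},"force":{"type":"number"}},"required":["deltas"]}

```bash
mkdir -p pics
cat > h.py <<'E'
import numpy as np, cv2
from workcell import env
from scipy.spatial.transform import Rotation as R
def cap(n,f=None):
    c=env.capture(n)
    if f: cv2.imwrite('pics/'+f,cv2.cvtColor(c['pixels'],cv2.COLOR_RGB2BGR))
    return c
def ray(c,u,v):
    K=np.array(c['intrinsics']);k=np.ravel(c['k1'])[0]
    d=np.array([(u-K[0,2])/K[0,0],(v-K[1,2])/K[1,1]]);s=d.copy()
    for _ in range(20): s=d/(1+k*(s@s))
    M=cv2.Rodrigues(np.array(c['rvec'],float))[0];t=np.ravel(c['tvec'])
    return -M.T@t, M.T@np.array([s[0],s[1],1])
def onz(c,u,v,z):
    o,d=ray(c,u,v); return o+d*(z-o[2])/d[2]
def two(c1,p1,c2,p2):
    o1,d1=ray(c1,*p1);o2,d2=ray(c2,*p2)
    s=np.linalg.lstsq(np.c_[d1,-d2],o2-o1,rcond=None)[0]
    a=o1+d1*s[0];b=o2+d2*s[1];return (a+b)/2,np.linalg.norm(a-b)
def proj(c,P):
    K=np.array(c['intrinsics']);k=np.ravel(c['k1'])[0]
    return cv2.projectPoints(np.array(P,float).reshape(-1,3),np.array(c['rvec'],float),np.array(c['tvec'],float),K,np.array([k,0,0,0,0.]))[0][:,0]
def mv(goal,rot=None):
    """numbers for step_arm from measured pose to a world TCP goal"""
    s=env.observe();q=R.from_quat(s['tool_rot'])
    d=q.inv().apply(np.array(goal)-s['tcp_pos'])/.15
    a=(q.inv()*rot).as_rotvec()/np.pi if rot is not None else np.zeros(3)
    return np.round(d,3),np.round(a,3)
E
python3 - <<'E'
from h import *
for n in ('scene','top'): cap(n,n+'0.png')
print(env.observe())
E
```

```text
{'clock': 0.1, 'joints': array([-1.26060016,  0.43514925,  0.02497026,  1.57400161, -0.01160777,
        1.13402603, -0.07508912]), 'qd': array([ 4.47496607e-05, -8.40492796e-04, -3.75641836e-04, -1.86760957e-03,
       -4.31780941e-04,  1.03302684e-03,  3.98899052e-04]), 'joint_efforts': array([ 3.18879662e-03, -6.69120240e+01,  9.88021754e-01, -3.15145469e+01,
       -6.05510711e-02,  3.74832947e-02,  8.21544450e-05]), 'tcp_pos': array([0.25062042, 0.57214285, 0.29152762]), 'tool_rot': array([ 2.04964466e-01,  9.78769150e-01, -7.14290110e-04, -8.71610558e-05]), 'force': array([-0.23765085, -0.73589634, -0.09692269]), 'wrist_torque': array([-0.0007245 , -0.00163399, -0.01338445]), 'grip_force': 0.0, 'width': 0.09180962375916663}
```

View pics/scene0.png

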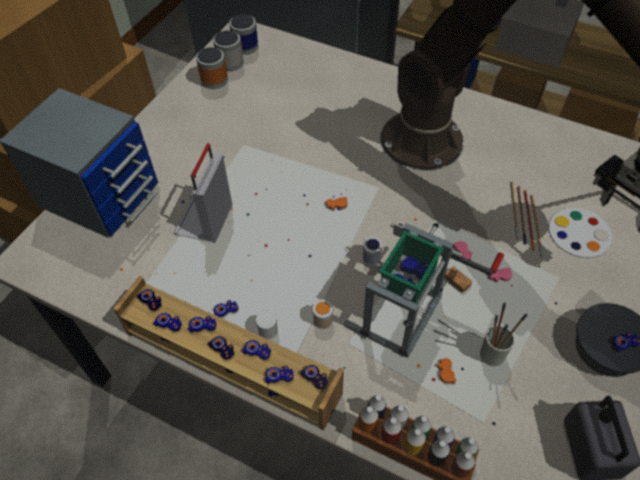

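View pics/top0.png

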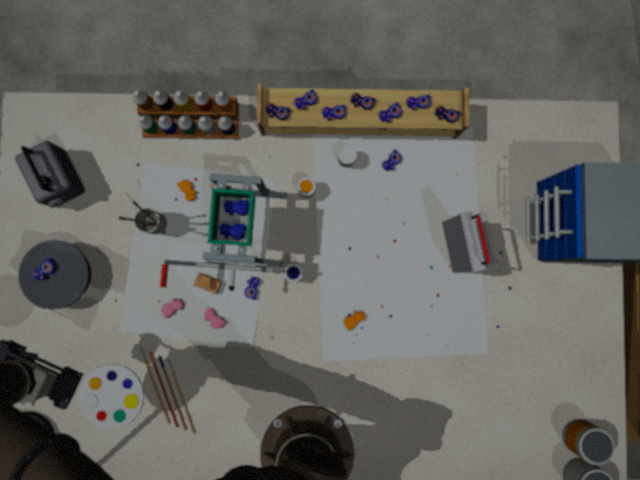

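Scene view: tray stands at ~(210,195), rod (202,160); hopper (412,262), lever grip (497,262). Top view: hopper box (232,217), lever grip (164,275), bolt ball (232,288), tray rod (482,238); jars at the way in are at (293,272) and (306,187).

```bash
cat > m.py <<'E'
from h import *
def mask(c,lo,hi):
    return cv2.inRange(cv2.cvtColor(c['pixels'],cv2.COLOR_RGB2HSV),np.array(lo),np.array(hi))
def red(c): return mask(c,(0,130,60),(6,255,255))|mask(c,(172,130,60),(180,255,255))
def blobs(m,box=None,amin=20):
    if box:
        z=np.zeros_like(m);z[box[1]:box[3],box[0]:box[2]]=255;m=m&z
    return [x for x in sorted(cv2.findContours(m,cv2.RETR_EXTERNAL,cv2.CHAIN_APPROX_NONE)[0],key=lambda q:-cv2.contourArea(q)) if cv2.contourArea(x)>=amin]
def ends(cn):
    p=cn[:,0].astype(float);m=p.mean(0);u=np.linalg.svd(p-m)[2][0];s=(p-m)@u
    w=cv2.minAreaRect(cn); return (m+u*s.min(),m+u*s.max())
E
python3 - <<'E'
from m import *
T=cap('top');S=cap('scene')
bt=(470,200,500,275);bs=(185,140,220,185)
rt=blobs(red(T),bt)[0];rs=blobs(red(S),bs)[0]
print('rod px',ends(rt),ends(rs))
et,es=ends(rt),ends(rs)
for p in et:
  print([np.round(np.r_[two(T,p,S,q)[0],two(T,p,S,q)[1]],4) for q in es])
gt=blobs(red(T),(150,255,175,295),8)[0];gs=blobs(red(S),(480,245,515,285),8)[0]
for p in ends(gt): print('lever',[np.round(np.r_[two(T,p,S,q)[0],two(T,p,S,q)[1]],4) for q in ends(gs)])
g=blobs(mask(T,(70,100,30),(95,255,255)),(190,170,280,260))[0]
b=cv2.boxPoints(cv2.minAreaRect(g)); print('box',b)
print(np.round([onz(T,*p,.245) for p in b],4))
for n,px in dict(ball=(232,288),jb=(293,272),jo=(306,187),jw=(346,155),pot=(150,217)).items():
  print(n,np.round(onz(T,*px,.178 if n=='ball' else .063 if n!='pot' else .09),3))
I=cv2.cvtColor(T['pixels'],cv2.COLOR_RGB2BGR)
a=cv2.resize(I[165:300,120:320],None,fx=3.9,fy=3.9)
cv2.imwrite('pics/c1.png',a)
E
```

```text
rod px (array([487.95479365, 262.23527787]), array([477.47253295, 215.66853012])) (array([208.3544285 , 144.18316427]), array([192.14123142, 175.556199  ]))
[array([ 4.977e-01, -4.073e-01,  2.441e-01,  4.000e-04]), array([ 0.508 , -0.462 ,  0.1067,  0.027 ])]
[array([ 0.5864, -0.3413,  0.3573,  0.0207]), array([ 0.6039, -0.3844,  0.2442,  0.001 ])]
lever [array([0.4823, 0.3402, 0.2235, 0.0192]), array([4.868e-01, 3.488e-01, 1.553e-01, 1.000e-04])]
lever [array([0.4337, 0.3489, 0.1671, 0.001 ]), array([0.4363, 0.3583, 0.0935, 0.0222])]
box [[207.1862  242.76556]
 [211.86897 186.57245]
 [254.48967 190.12418]
 [249.8069  246.31729]]
[[0.5339 0.2302 0.245 ]
 [0.6623 0.2228 0.245 ]
 [0.6554 0.1256 0.245 ]
 [0.5271 0.1337 0.245 ]]
ball [0.431 0.182 0.178]
jb [0.472 0.042 0.063]
jo [0.694 0.012 0.063]
jw [ 0.779 -0.092  0.063]
pot [0.607 0.407 0.09 ]
```

View pics/c1.png

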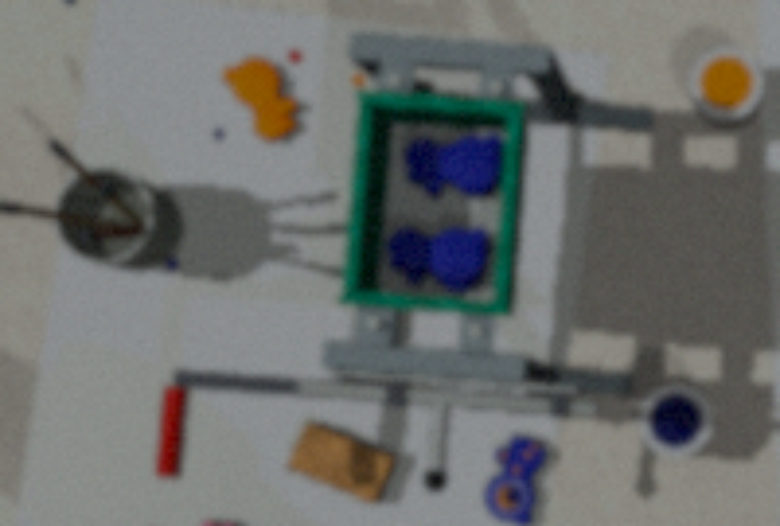

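The view shows the green box square to the camera apart from a few degrees, the lever grip at left, and the bolt ball at bottom centre. Two blanks show in the hopper, and both jars stand beside the way in. Next comes a helper that computes the moves.

```bash
cat > plan.py <<'E'
# tracks commanded pose; prints deltas for each call. tool pointing down, yaw psi = heading (deg) of closing axis vs world y
from h import *
import json,os
H0=np.array([.5947,.178]);HY=-3.7
def hop(x,y,z):
    a=np.radians(HY);return np.array([H0[0]+x*np.cos(a)-y*np.sin(a),H0[1]+x*np.sin(a)+y*np.cos(a),z])
def rot(psi):
    a=np.radians(psi);y=[-np.sin(a),np.cos(a),0];z=[0,0,-1];return R.from_matrix(np.c_[np.cross(y,z),y,z])
def plan(calls,fresh=False):
    """calls: list of calls, each a list of (TCP pos, psi)"""
    if fresh or not os.path.exists('cmd.json'):
        s=env.observe();p,q=np.array(s['tcp_pos']),R.from_quat(s['tool_rot'])
    else:
        d=json.load(open('cmd.json'));p,q=np.array(d['p']),R.from_quat(d['q'])
    for c in calls:
        out=[]
        for g,psi in c:
            t=np.round(q.inv().apply(np.array(g)-p)/.15,3)
            a=np.round((q.inv()*rot(psi)).as_rotvec()/np.pi,3)
            out.append([*t.tolist(),*a.tolist()]);assert abs(t).max()<=1,(t,g)
        print(*[str(o)[1:-1].replace(' ','') for o in out],sep='\n');print('-')
        p,q=p+q.apply(t*.15),q*R.from_rotvec(a*np.pi)
    json.dump(dict(p=p.tolist(),q=q.as_quat().tolist()),open('cmd.json','w'))
E
python3 - <<'E'
from plan import *
A=np.array([.2506,.5722,.292]);B=np.array([.5508,-.3959,.40])
plan([[((A+(B-A)*k/7)+[0,0,.06 if k<7 else 0],12.2)] for k in range(1,8)],True)
E
```

```text
-0.631,-0.731,-0.504,-0.0,-0.0,-0.199
-
-0.086,-0.962,-0.102,-0.0,-0.0,-0.0
-
-0.085,-0.962,-0.102,-0.0,-0.0,-0.0
-
-0.085,-0.961,-0.102,-0.0,-0.0,-0.0
-
-0.085,-0.962,-0.102,-0.0,-0.0,-0.0
-
-0.085,-0.961,-0.102,-0.0,-0.0,-0.0
-
-0.086,-0.962,0.297,-0.0,-0.0,-0.0
-
```

Emit:
step_arm --deltas '[-0.631, -0.731, -0.504, 0, 0, -0.199, 0, -0.631, -0.731, -0.504, 0, 0, -0.199, 0, -0.631, -0.731, -0.504, 0, 0, -0.199, 0, -0.631, -0.731, -0.504, 0, 0, -0.199, 0, -0.631, -0.731, -0.504, 0, 0, -0.199, 0, -0.631, -0.731, -0.504, 0, 0, -0.199, 0]'

```text
clock: 0.8
tcp_pos: [0.2931, 0.4345, 0.3676]
tool_rot: [-0.105, 0.995, 0.0, -0.0]
force: [0.5, 1.0, -0.6]
width: 0.0914
grip_force: 0.0
```

Emit:
step_arm --deltas '[-0.086, -0.962, -0.102, 0, 0, 0, 0, -0.086, -0.962, -0.102, 0, 0, 0, 0, -0.086, -0.962, -0.102, 0, 0, 0, 0, -0.086, -0.962, -0.102, 0, 0, 0, 0]'

```text
clock: 1.2
tcp_pos: [0.3383, 0.2916, 0.383]
tool_rot: [-0.101, 0.995, -0.001, 0.0]
force: [-0.5, 0.7, 0.4]
width: 0.092
grip_force: 0.0
```

Emit:
step_arm --deltas '[-0.085, -0.962, -0.102, 0, 0, 0, 0, -0.085, -0.962, -0.102, 0, 0, 0, 0, -0.085, -0.962, -0.102, 0, 0, 0, 0, -0.085, -0.962, -0.102, 0, 0, 0, 0]'

```text
clock: 1.6
tcp_pos: [0.381, 0.1533, 0.3984]
tool_rot: [-0.101, 0.995, -0.001, 0.0]
force: [0.2, 0.6, -0.3]
width: 0.0918
grip_force: 0.0
```

Emit:
step_arm --deltas '[-0.085, -0.961, -0.102, 0, 0, 0, 0, -0.085, -0.961, -0.102, 0, 0, 0, 0, -0.085, -0.961, -0.102, 0, 0, 0, 0, -0.085, -0.961, -0.102, 0, 0, 0, 0]'

```text
clock: 2.0
tcp_pos: [0.4239, 0.0151, 0.4138]
tool_rot: [-0.101, 0.995, -0.001, 0.0]
force: [-0.1, 1.2, -0.2]
width: 0.0917
grip_force: 0.0
```

Emit:
step_arm --deltas '[-0.085, -0.962, -0.102, 0, 0, 0, 0, -0.085, -0.962, -0.102, 0, 0, 0, 0, -0.085, -0.962, -0.102, 0, 0, 0, 0, -0.085, -0.962, -0.102, 0, 0, 0, 0]'

```text
clock: 2.4
tcp_pos: [0.4667, -0.1233, 0.4289]
tool_rot: [-0.102, 0.995, -0.002, -0.0]
force: [-0.5, 0.3, -0.5]
width: 0.0917
grip_force: 0.0
```

Emit:
step_arm --deltas '[-0.085, -0.961, -0.102, 0, 0, 0, 0, -0.085, -0.961, -0.102, 0, 0, 0, 0, -0.085, -0.961, -0.102, 0, 0, 0, 0, -0.085, -0.961, -0.102, 0, 0, 0, 0]'

```text
clock: 2.8
tcp_pos: [0.5093, -0.2613, 0.443]
tool_rot: [-0.102, 0.995, -0.002, -0.001]
force: [-0.3, -1.1, -0.2]
width: 0.0917
grip_force: 0.0
```

Emit:
step_arm --deltas '[-0.086, -0.962, 0.297, 0, 0, 0, 0, -0.086, -0.962, 0.297, 0, 0, 0, 0, -0.086, -0.962, 0.297, 0, 0, 0, 0, -0.086, -0.962, 0.297, 0, 0, 0, 0, -0.086, -0.962, 0.297, 0, 0, 0, 0]'

```text
clock: 3.3
tcp_pos: [0.5522, -0.3948, 0.397]
tool_rot: [-0.105, 0.994, 0.001, -0.002]
force: [-0.1, 0.2, 0.7]
width: 0.0921
grip_force: 0.0
```

Run:
```python
from m import *
from plan import *
W=cap('wrist')
b=blobs(red(W));print([cv2.contourArea(x) for x in b][:4])
r=cv2.minAreaRect(b[0]);print(r)
e=ends(b[0]);P=[onz(W,*p,.245) for p in e];print(np.round(P,4),np.round((P[0]+P[1])/2,4))
m=(P[0]+P[1])/2;d=P[1]-P[0];d*=np.sign(d[0]);print(np.degrees(np.arctan2(d[1],d[0])))
```

```text
[2205.5, 23.5]
((313.5, 245.5), (163.0, 15.0), 90.0)
[[ 0.4976 -0.4079  0.245 ]
 [ 0.6039 -0.3848  0.245 ]] [ 0.5507 -0.3964  0.245 ]
12.28675304432361
```

Run:
```python
from plan import *
C=np.array([.5453,-.3705,0]);yd=np.array([-.2125,.977,0]);psi=12.25
def P(f):
    f=np.radians(f);return C+yd*(.245*np.sin(f)-.026*np.cos(f))+[0,0,.245*np.cos(f)+.026*np.sin(f)+.049]
plan([[(P(0),psi)],[(P(f),psi) for f in range(5,31,5)],[(P(f),psi) for f in range(35,61,5)],[(P(f),psi) for f in range(65,91,5)]])
```

```text
-0.0,0.001,0.707,-0.0,-0.0,-0.0
-
0.0,0.143,-0.009,-0.0,-0.0,-0.0
0.0,0.286,-0.005,-0.0,-0.0,-0.0
0.001,0.428,0.011,-0.0,-0.0,-0.0
0.001,0.569,0.039,-0.0,-0.0,-0.0
0.001,0.706,0.079,-0.0,-0.0,-0.0
0.001,0.84,0.132,-0.0,-0.0,-0.0
-
0.001,0.128,0.063,-0.0,-0.0,-0.0
0.001,0.25,0.138,-0.0,-0.0,-0.0
0.001,0.366,0.223,-0.0,-0.0,-0.0
0.001,0.473,0.318,-0.0,-0.0,-0.0
0.001,0.572,0.422,-0.0,-0.0,-0.0
0.001,0.661,0.533,-0.0,-0.0,-0.0
-
0.0,0.08,0.12,-0.0,-0.0,-0.0
0.001,0.148,0.246,-0.0,-0.0,-0.0
0.001,0.206,0.377,-0.0,-0.0,-0.0
0.001,0.251,0.513,-0.0,-0.0,-0.0
0.001,0.285,0.652,-0.0,-0.0,-0.0
0.001,0.306,0.794,-0.0,-0.0,-0.0
-
```

Emit:
step_arm --deltas '[0, 0, 0.2, 0, 0, 0, 0, 0, 0, 0.45, 0, 0, 0, 0, 0, 0, 0.707, 0, 0, 0, 0, 0, 0, 0.707, 0, 0, 0, 0, 0, 0, 0.707, 0, 0, 0, 0.5]'

```text
clock: 3.85
tcp_pos: [0.552, -0.394, 0.2951]
tool_rot: [-0.107, 0.994, 0.0, 0.0]
force: [0.2, 0.4, 0.0]
width: 0.0877
grip_force: 0.0
```

Emit:
step_arm --deltas '[0, 0, 0, 0, 0, 0, 1, 0, 0, 0, 0, 0, 0, 1, 0, 0, 0, 0, 0, 0, 1, 0, 0, 0, 0, 0, 0, 1, 0, 0, 0, 0, 0, 0, 1, 0, 0, 0, 0, 0, 0, 1]' --force 15

```text
clock: 4.45
tcp_pos: [0.5509, -0.3959, 0.2938]
tool_rot: [-0.106, 0.994, -0.0, 0.0]
force: [0.3, -0.8, 0.3]
width: 0.0403
grip_force: 0.0
```

Emit:
step_arm --deltas '[0, 0, 0, 0, 0, 0, 1, 0, 0, 0, 0, 0, 0, 1, 0, 0, 0, 0, 0, 0, 1, 0, 0, 0, 0, 0, 0, 1, 0, 0, 0, 0, 0, 0, 1]'

```text
clock: 4.95
tcp_pos: [0.5509, -0.3959, 0.2937]
tool_rot: [-0.106, 0.994, -0.0, -0.0]
force: [-0.1, 0.2, -0.6]
width: 0.0094
grip_force: 15.0
```

Gripped. Now tip along the arc.

Emit:
step_arm --deltas '[0, 0.07, -0.005, 0, 0, 0, 1, 0, 0.143, -0.009, 0, 0, 0, 1, 0, 0.286, -0.005, 0, 0, 0, 1, 0, 0.428, 0.011, 0, 0, 0, 1, 0, 0.569, 0.039, 0, 0, 0, 1, 0.001, 0.706, 0.079, 0, 0, 0, 1, 0.001, 0.84, 0.132, 0, 0, 0, 1]'

```text
clock: 5.65
tcp_pos: [0.5238, -0.2707, 0.274]
tool_rot: [-0.106, 0.994, 0.0, 0.0]
force: [0.8, -1.0, -1.1]
width: 0.0089
grip_force: 15.0
```

Emit:
step_arm --deltas '[0, 0.128, 0.063, 0, 0, 0, 1, 0, 0.25, 0.138, 0, 0, 0, 1, 0, 0.366, 0.223, 0, 0, 0, 1, 0, 0.473, 0.318, 0, 0, 0, 1, 0, 0.572, 0.422, 0, 0, 0, 1, 0.001, 0.661, 0.533, 0, 0, 0, 1]'

```text
clock: 6.25
tcp_pos: [0.5026, -0.1739, 0.1937]
tool_rot: [-0.107, 0.994, 0.0, 0.0]
force: [0.5, -0.7, -1.6]
width: 0.0091
grip_force: 15.0
```

Emit:
step_arm --deltas '[0, 0.08, 0.12, 0, 0, 0, 1, 0, 0.148, 0.246, 0, 0, 0, 1, 0, 0.206, 0.377, 0, 0, 0, 1, 0, 0.251, 0.513, 0, 0, 0, 1, 0, 0.285, 0.652, 0, 0, 0, 1, 0.001, 0.306, 0.794, 0, 0, 0, 1, 0.001, 0.306, 0.794, 0, 0, 0, 1]'

```text
clock: 6.95
tcp_pos: [0.492, -0.1292, 0.0735]
tool_rot: [-0.107, 0.994, 0.001, -0.001]
force: [-4.4, 2.1, 14.9]
width: 0.0092
grip_force: 15.0
```

Run:
```python
from plan import *
import json
d=json.load(open('cmd.json'));p=np.array(d['p']);print(p)
a=p+[0,0,.002];b=hop(0,-.19,a[2]);print(b)
plan([[(a,12.25)]+[(a+(b-a)*k/6,12.25-15.95*k/6) for k in range(1,7)]])
```

```text
[ 0.49318542 -0.13120121  0.07495537]
[ 0.58243886 -0.01160397  0.07695537]
0.0,-0.0,-0.013,-0.0,-0.0,-0.0
-0.125,0.109,-0.013,-0.0,-0.0,0.014
-0.25,0.218,-0.014,-0.0,-0.0,0.029
-0.375,0.327,-0.014,-0.0,-0.0,0.044
-0.5,0.436,-0.014,-0.0,-0.0,0.059
-0.625,0.545,-0.014,-0.0,-0.0,0.073
-0.75,0.654,-0.014,-0.0,-0.0,0.088
-
```

Emit:
step_arm --deltas '[0, 0, -0.013, 0, 0, 0, 1, -0.125, 0.109, -0.013, 0, 0, 0.014, 1, -0.25, 0.218, -0.014, 0, 0, 0.029, 1, -0.375, 0.327, -0.014, 0, 0, 0.044, 1, -0.5, 0.436, -0.014, 0, 0, 0.059, 1, -0.625, 0.545, -0.014, 0, 0, 0.073, 1, -0.75, 0.654, -0.014, 0, 0, 0.088, 1, -0.75, 0.654, -0.014, 0, 0, 0.088, 1]'

```text
clock: 7.75
tcp_pos: [0.5846, -0.0068, 0.0778]
tool_rot: [0.03, 1.0, 0.001, 0.001]
force: [-0.2, 2.1, -1.7]
width: 0.0092
grip_force: 15.0
```

Run:
```python
from plan import *
cap('top','top1.png');cap('scene','scene1.png')
```

```text
(no output)
```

View pics/top1.png

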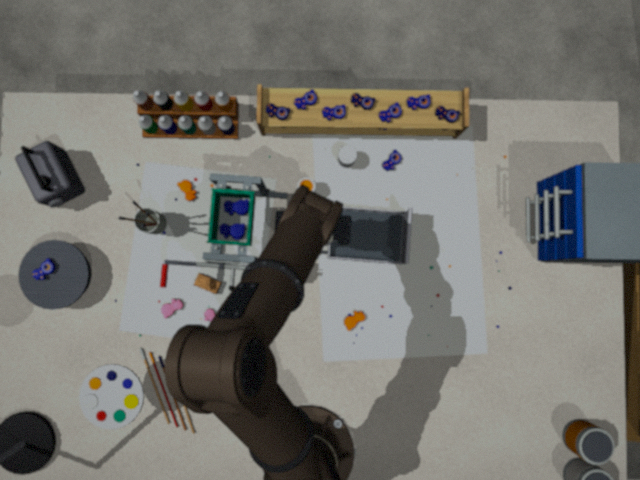

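The tray lies flat with rod toward the hopper, floor spanning (330–408, 208–262), aligned and clear of both jars. Release and go behind the wall.

Run:
```python
from plan import *
P=-3.7
plan([[(hop(0,-.19,.22),P)],[(hop(0,-.335,.22),P-50)],[(hop(0,-.48,.22),P-90)]])
```

```text
0.001,-0.001,-0.954,-0.0,-0.0,0.0
-
-0.0,-0.967,0.001,-0.0,0.0,0.278
-
-0.74,-0.621,0.001,-0.0,0.0,0.222
-
```

Emit:
step_arm --deltas '[0, 0, 0, 0, 0, 0, 0.7, 0, 0, 0, 0, 0, 0, 0.7, 0, 0, 0, 0, 0, 0, 0.7, 0, 0, -0.3, 0, 0, 0, 0.7, 0, 0, -0.6, 0, 0, 0, 0.7, 0, 0, -0.954, 0, 0, 0, 0.5, 0, 0, -0.954, 0, 0, 0, 0]'

```text
clock: 8.55
tcp_pos: [0.5853, -0.0131, 0.2262]
tool_rot: [0.033, 0.999, 0.0, 0.005]
force: [0.4, -0.1, 0.1]
width: 0.0392
grip_force: 0.0
```

Emit:
step_arm --deltas '[0, -0.967, 0, 0, 0, 0.278, 0, 0, -0.967, 0, 0, 0, 0.278, 0, 0, -0.967, 0, 0, 0, 0.278, 0, 0, -0.967, 0, 0, 0, 0.278, 0, 0, -0.967, 0, 0, 0, 0.278, 0, 0, -0.967, 0, 0, 0, 0.278, 0, 0, -0.967, 0, 0, 0, 0.278, 0]'

```text
clock: 9.25
tcp_pos: [0.5729, -0.1565, 0.2197]
tool_rot: [0.453, 0.891, -0.0, -0.0]
force: [0.3, 0.5, -0.1]
width: 0.0912
grip_force: 0.0
```

Emit:
step_arm --deltas '[-0.74, -0.621, 0, 0, 0, 0.222, 0, -0.74, -0.621, 0, 0, 0, 0.222, 0, -0.74, -0.621, 0, 0, 0, 0.222, 0, -0.74, -0.621, 0, 0, 0, 0.222, 0, -0.74, -0.621, 0, 0, 0, 0.222, 0, -0.74, -0.621, 0, 0, 0, 0.222, 0]'

```text
clock: 9.85
tcp_pos: [0.5635, -0.3012, 0.2196]
tool_rot: [0.729, 0.684, -0.0, -0.0]
force: [-0.3, 0.1, -0.0]
width: 0.0916
grip_force: 0.0
```

Run:
```python
from m import *
from plan import *
T=cap('top','top2.png');cap('wrist','w2.png')
b=blobs(red(T),(270,150,420,290),15)
a=-np.radians(HY)
for x in b[:3]:
  for p in ends(x):
    q=onz(T,*p,.026)[:2]-H0;print(np.round(p,1),'hop',np.round([q[0]*np.cos(a)-q[1]*np.sin(a),q[0]*np.sin(a)+q[1]*np.cos(a)],4))
s=env.observe();print(s['tcp_pos'],s['clock'])
cv2.imwrite('pics/c2.png',cv2.resize(cv2.cvtColor(T['pixels'],cv2.COLOR_RGB2BGR)[160:310,190:450],None,fx=3,fy=3))
```

```text
[315.1 210.9] hop [ 0.0531 -0.1879]
[312.3 251. ] hop [-0.054  -0.1888]
[ 0.5638104  -0.30058981  0.21986043] 9.95
```

View pics/c2.png

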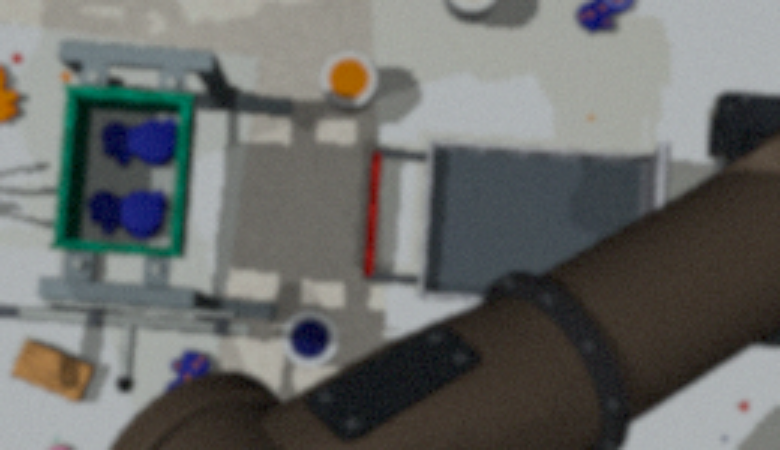

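The tray is aligned with the hopper (rod middle at x≈0, ends at hopper y −0.188), and the way between the jars is clear. Lower the fingers and push.

Run:
```python
from plan import *
P=-93.7
plan([[(hop(0,-.48,.135),P)],[(hop(0,-.34,.135),P)],[(hop(0,-.20,.135),P)]])
```

```text
0.0,0.001,0.567,-0.0,0.0,0.0
-
0.934,-0.0,-0.001,-0.0,0.0,0.0
-
0.933,0.0,-0.001,-0.0,0.0,0.0
-
```

Emit:
step_arm --deltas '[0, 0, 0.3, 0, 0, 0, 0, 0, 0, 0.567, 0, 0, 0, 0, 0, 0, 0.567, 0, 0, 0, 0]'

```text
clock: 10.25
tcp_pos: [0.5622, -0.2979, 0.1306]
tool_rot: [0.728, 0.686, -0.001, -0.004]
force: [0.4, 0.6, 0.7]
width: 0.0919
grip_force: 0.0
```

Emit:
step_arm --deltas '[0.13, 0, 0, 0, 0, 0, 0, 0.26, 0, 0, 0, 0, 0, 0, 0.39, 0, 0, 0, 0, 0, 0, 0.52, 0, 0, 0, 0, 0, 0, 0.66, 0, 0, 0, 0, 0, 0, 0.8, 0, 0, 0, 0, 0, 0, 0.934, 0, 0, 0, 0, 0, 0]'

```text
clock: 10.95
tcp_pos: [0.5736, -0.1608, 0.1374]
tool_rot: [0.728, 0.685, 0.001, 0.001]
force: [0.5, -1.5, -1.1]
width: 0.0919
grip_force: 1.0
```

Emit:
step_arm --deltas '[0.13, 0, 0, 0, 0, 0, 0, 0.26, 0, 0, 0, 0, 0, 0, 0.39, 0, 0, 0, 0, 0, 0, 0.52, 0, 0, 0, 0, 0, 0, 0.66, 0, 0, 0, 0, 0, 0, 0.8, 0, 0, 0, 0, 0, 0, 0.933, 0, 0, 0, 0, 0, 0]'

```text
clock: 11.65
tcp_pos: [0.5827, -0.021, 0.1373]
tool_rot: [0.729, 0.685, 0.001, 0.001]
force: [-0.2, -2.2, -0.2]
width: 0.0918
grip_force: 1.1
```

```bash
cat > tr.py <<'E'
from m import *
from plan import *
def h2(q):
    a=-np.radians(HY);q=q[:2]-H0;return np.round([q[0]*np.cos(a)-q[1]*np.sin(a),q[0]*np.sin(a)+q[1]*np.cos(a)],4)
E
python3 - <<'E'
from tr import *
T=cap('top')
b=blobs(red(T),(170,170,330,290),15)
for x in b[:3]: print([h2(onz(T,*p,.026)) for p in ends(x)])
s=env.observe();print(h2(s['tcp_pos']),s['tcp_pos'],s['force'])
cv2.imwrite('pics/c3.png',cv2.resize(cv2.cvtColor(T['pixels'],cv2.COLOR_RGB2BGR)[160:310,130:390],None,fx=3,fy=3))
E
```

```text
[ 0.0011 -0.1951] [ 0.5831783  -0.01674742  0.13662361] [ 0.79369959  3.41199812 -1.83252863]
```

View pics/c3.png

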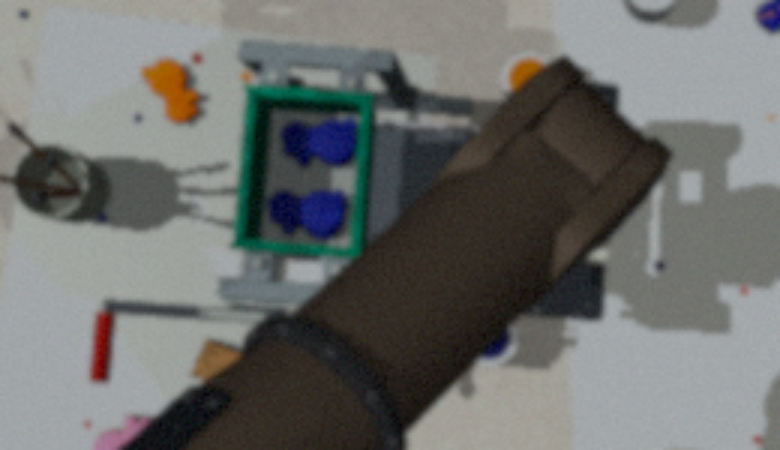

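The tray is under the hopper front with only ~40 mm left. Creep on until it stops.

Emit:
step_arm --deltas '[0.06, 0, 0, 0, 0, 0, 0, 0.12, 0, 0, 0, 0, 0, 0, 0.17, 0, 0, 0, 0, 0, 0, 0.21, 0, 0, 0, 0, 0, 0, 0.24, 0, 0, 0, 0, 0, 0, 0.26, 0, 0, 0, 0, 0, 0, 0.26, 0, 0, 0, 0, 0, 0]'

```text
clock: 12.4
tcp_pos: [0.5844, 0.0183, 0.1349]
tool_rot: [0.729, 0.684, 0.0, -0.0]
force: [-0.8, -1.6, 0.9]
width: 0.0915
grip_force: 0.8
```

Emit:
step_arm --deltas '[0.02, 0, 0, 0, 0, 0, 0, 0.03, 0, 0, 0, 0, 0, 0, 0.03, 0, 0, 0, 0, 0, 0]'

```text
clock: 12.7
tcp_pos: [0.5846, 0.0223, 0.1349]
tool_rot: [0.729, 0.684, -0.0, -0.0]
force: [-0.4, -3.6, 0.0]
width: 0.0917
grip_force: 1.6
```

Emit:
step_arm --deltas '[0.02, 0, 0, 0, 0, 0, 0, 0.03, 0, 0, 0, 0, 0, 0, 0.03, 0, 0, 0, 0, 0, 0]'

```text
clock: 13.0
tcp_pos: [0.5848, 0.0229, 0.1358]
tool_rot: [0.73, 0.683, -0.002, 0.002]
force: [-1.1, -14.4, 5.7]
width: 0.0913
grip_force: 7.8
```

Emit:
step_arm --deltas '[0.02, 0, 0, 0, 0, 0, 0, 0.03, 0, 0, 0, 0, 0, 0, 0.03, 0, 0, 0, 0, 0, 0]'

```text
clock: 13.3
tcp_pos: [0.585, 0.0234, 0.1367]
tool_rot: [0.731, 0.683, -0.003, 0.005]
force: [-3.3, -26.9, 11.4]
width: 0.0914
grip_force: 13.9
```

Force rose to 27 N, so the tray is against the stop. Back off and go to the bolt.

Run:
```python
from plan import *
P=-93.7
plan([[(hop(0,-.21,.135),P),(hop(0,-.23,.275),P)],[(hop(-.08,-.17,.32),P+50)],[(hop(-.143,-.06,.32),P+90)],[(hop(-.143,0,.30),P+90)]])
```

```text
-0.067,0.0,-0.0,-0.0,0.0,0.0
-0.201,-0.0,-0.933,-0.0,0.0,0.0
-
0.4,-0.533,-0.3,-0.0,0.0,-0.278
-
0.793,0.293,-0.001,-0.0,0.0,-0.222
-
0.0,0.4,0.133,-0.0,-0.0,0.0
-
```

Emit:
step_arm --deltas '[-0.2, 0, 0, 0, 0, 0, 0, -0.417, 0, 0, 0, 0, 0, 0, -0.551, 0, -0.3, 0, 0, 0, 0, -0.551, 0, -0.6, 0, 0, 0, 0, -0.551, 0, -0.933, 0, 0, 0, 0, -0.551, 0, -0.933, 0, 0, 0, 0]'

```text
clock: 13.9
tcp_pos: [0.5821, -0.0523, 0.2807]
tool_rot: [0.729, 0.684, 0.003, 0.003]
force: [0.5, 0.5, -0.1]
width: 0.0915
grip_force: 0.0
```

Emit:
step_arm --deltas '[0.4, -0.533, -0.3, 0, 0, -0.278, 0, 0.4, -0.533, -0.3, 0, 0, -0.278, 0, 0.4, -0.533, -0.3, 0, 0, -0.278, 0, 0.4, -0.533, -0.3, 0, 0, -0.278, 0, 0.4, -0.533, -0.3, 0, 0, -0.278, 0, 0.4, -0.533, -0.3, 0, 0, -0.278, 0.3, 0.4, -0.533, -0.3, 0, 0, -0.278, 0.5]'

```text
clock: 14.6
tcp_pos: [0.5036, 0.0145, 0.3199]
tool_rot: [0.37, 0.929, 0.001, -0.001]
force: [0.3, -0.1, -0.1]
width: 0.0801
grip_force: 0.0
```

Emit:
step_arm --deltas '[0.793, 0.293, 0, 0, 0, -0.222, 0.5, 0.793, 0.293, 0, 0, 0, -0.222, 0.5, 0.793, 0.293, 0, 0, 0, -0.222, 0.5, 0.793, 0.293, 0, 0, 0, -0.222, 0.5, 0.793, 0.293, 0, 0, 0, -0.222, 0.5, 0.793, 0.293, 0, 0, 0, -0.222, 0.5]'

```text
clock: 15.2
tcp_pos: [0.4478, 0.1281, 0.3198]
tool_rot: [0.033, 0.999, 0.0, -0.001]
force: [0.1, -0.3, -0.1]
width: 0.0461
grip_force: 0.0
```

Emit:
step_arm --deltas '[0, 0.4, 0.133, 0, 0, 0, 0.5, 0, 0.4, 0.133, 0, 0, 0, 0.5, 0, 0.4, 0.133, 0, 0, 0, 0.5, 0, 0.4, 0.133, 0, 0, 0, 0.5]'

```text
clock: 15.6
tcp_pos: [0.4521, 0.1869, 0.2998]
tool_rot: [0.034, 0.999, -0.001, -0.0]
force: [-0.6, -0.8, 0.7]
width: 0.046
grip_force: 0.0
```

Run:
```python
from tr import *
T=cap('top');W=cap('wrist','w4.png')
for x in blobs(red(T),(150,170,330,290),15): print([np.round(p) for p in ends(x)],[h2(onz(T,*p,.026)) for p in ends(x)],[h2(onz(T,*p,.163)) for p in ends(x)])
print(h2(env.observe()['tcp_pos']))
print('pin proj',proj(W,[hop(-.104,0,.178),hop(-.162,0,.178)]))
```

```text
[array([207., 202.]), array([203., 242.])] [array([0.0547, 0.1009]), array([-0.0524,  0.1006])] [array([0.0383, 0.0735]), array([-0.0591,  0.0732])]
[-0.1426 -0.001 ]
pin proj [[318.99223752 328.37388761]
 [318.75445142 234.0715879 ]]
```

View pics/w4.png

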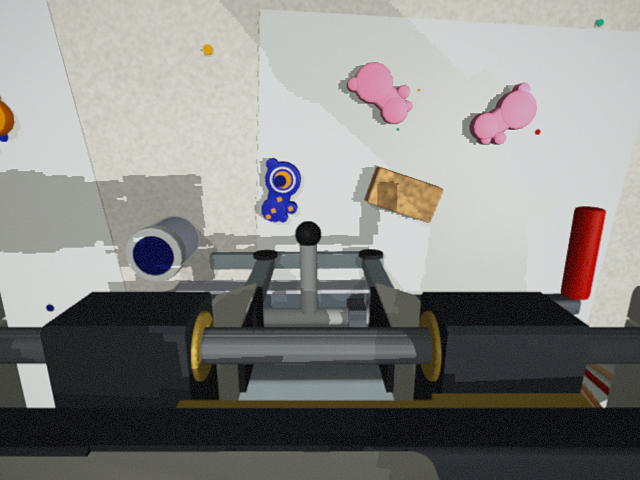

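Wrist view: the ball is at (308,234) and the pin runs down to (310,310), about 6 mm to −y of where I predicted. The lever grip is at (583,253). Top view puts the tray rod at hopper y=0.1007, so the tray is home. Go down onto the pin.

Run:
```python
from tr import *
P=-3.7
plan([[(hop(-.143,-.006,.226),P)],[(hop(-.143,-.056,.226),P)]])
W=cap('wrist')
b=blobs(red(W),(540,180,640,320))[0];print([ (h2(onz(W,*p,.163))) for p in ends(b)])
```

```text
0.0,-0.04,0.493,-0.0,-0.0,0.0
-
0.0,-0.333,0.001,-0.0,-0.0,0.0
-
[array([-0.1742,  0.1597]), array([-0.1156,  0.1595])]
```

Emit:
step_arm --deltas '[0, -0.04, 0.25, 0, 0, 0, 0.5, 0, -0.04, 0.493, 0, 0, 0, 0.5, 0, -0.04, 0.493, 0, 0, 0, 1, 0, -0.04, 0.493, 0, 0, 0, 1, 0, -0.04, 0.493, 0, 0, 0, 1, 0, -0.04, 0.493, 0, 0, 0, 1, 0, -0.04, 0.493, 0, 0, 0, 1, 0, -0.04, 0.493, 0, 0, 0, 1]' --force 20

```text
clock: 16.55
tcp_pos: [0.4522, 0.1819, 0.227]
tool_rot: [0.032, 0.999, 0.001, 0.001]
force: [-1.2, 0.6, 6.9]
width: 0.0094
grip_force: 20.0
```

Emit:
step_arm --deltas '[0, -0.1, 0, 0, 0, 0, 1, 0, -0.2, 0, 0, 0, 0, 1, 0, -0.28, 0, 0, 0, 0, 1, 0, -0.31, 0, 0, 0, 0, 1, 0, -0.333, 0, 0, 0, 0, 1, 0, -0.333, 0, 0, 0, 0, 1]'

```text
clock: 17.15
tcp_pos: [0.4495, 0.1369, 0.2271]
tool_rot: [0.03, 1.0, 0.004, 0.001]
force: [1.5, 20.8, 0.5]
width: 0.009
grip_force: 20.0
```

Run:
```python
from tr import *
P=-3.7
plan([[(hop(-.143,-.052,.226),P),(hop(-.143,-.052,.30),P)],[(hop(-.15,.06,.28),P)],[(hop(-.15,.1596,.26),P),(hop(-.15,.1596,.21),P)]])
print()
def L(d): 
    a=np.radians(d);return (hop(-.15,.05+.11*np.cos(a),.163+.11*np.sin(a)+.047),P)
plan([[L(d) for d in range(7,50,7)],[L(d) for d in (56,63,70,76,81,82)]])
```

```text
0.0,0.027,-0.0,-0.0,-0.0,0.0
0.0,0.026,-0.494,-0.0,-0.0,0.0
-
0.047,0.747,0.133,-0.0,-0.0,0.0
-
-0.001,0.664,0.133,-0.0,-0.0,0.0
-0.001,0.664,0.466,-0.0,-0.0,0.0
-

0.0,-0.003,-0.089,-0.0,-0.0,0.0
0.0,-0.019,-0.177,-0.0,-0.0,0.0
0.0,-0.046,-0.263,-0.0,-0.0,0.0
0.0,-0.083,-0.344,-0.0,-0.0,0.0
0.0,-0.13,-0.421,-0.0,-0.0,0.0
0.0,-0.186,-0.491,-0.0,-0.0,0.0
0.0,-0.25,-0.553,-0.0,-0.0,0.0
-
0.001,-0.071,-0.055,-0.0,-0.0,0.0
0.001,-0.148,-0.1,-0.0,-0.0,0.0
0.001,-0.23,-0.136,-0.0,-0.0,0.0
0.001,-0.304,-0.158,-0.0,-0.0,0.0
0.001,-0.366,-0.171,-0.0,-0.0,0.0
0.001,-0.379,-0.173,-0.0,-0.0,0.0
-
```

Emit:
step_arm --deltas '[0, 0.027, 0, 0, 0, 0, 0.5, 0, 0.027, 0, 0, 0, 0, 0.5, 0, 0.027, 0, 0, 0, 0, 0.5, 0, 0.027, 0, 0, 0, 0, 0.5, 0, 0.027, -0.25, 0, 0, 0, 0.5, 0, 0.027, -0.493, 0, 0, 0, 0.5, 0, 0.027, -0.493, 0, 0, 0, 0.5]'

```text
clock: 17.85
tcp_pos: [0.4509, 0.1352, 0.3036]
tool_rot: [0.033, 0.999, 0.001, 0.003]
force: [0.1, -0.8, -0.8]
width: 0.0455
grip_force: 0.0
```

Emit:
step_arm --deltas '[0.047, 0.747, 0.133, 0, 0, 0, 0.5, 0.047, 0.747, 0.133, 0, 0, 0, 0.5, 0.047, 0.747, 0.133, 0, 0, 0, 0.5, 0.047, 0.747, 0.133, 0, 0, 0, 0.5]'

```text
clock: 18.25
tcp_pos: [0.4482, 0.2501, 0.2788]
tool_rot: [0.03, 1.0, -0.001, -0.001]
force: [-0.4, 0.0, 0.7]
width: 0.0461
grip_force: 0.0
```

Emit:
step_arm --deltas '[0, 0.664, 0.133, 0, 0, 0, 0.5, 0, 0.664, 0.133, 0, 0, 0, 0.5, 0, 0.664, 0.133, 0, 0, 0, 0.5, 0, 0.664, 0.3, 0, 0, 0, 0.5, 0, 0.664, 0.466, 0, 0, 0, 0.5, 0, 0.664, 0.466, 0, 0, 0, 0.5]'

```text
clock: 18.85
tcp_pos: [0.4543, 0.3448, 0.2077]
tool_rot: [0.033, 0.999, -0.002, -0.002]
force: [0.2, -1.3, -0.5]
width: 0.046
grip_force: 0.0
```

Emit:
step_arm --deltas '[0, 0, 0, 0, 0, 0, 1, 0, 0, 0, 0, 0, 0, 1, 0, 0, 0, 0, 0, 0, 1, 0, 0, 0, 0, 0, 0, 1, 0, 0, 0, 0, 0, 0, 1]' --force 20

```text
clock: 19.35
tcp_pos: [0.4557, 0.3478, 0.2109]
tool_rot: [0.032, 0.999, 0.001, 0.0]
force: [0.3, 1.7, 3.7]
width: 0.0153
grip_force: 20.0
```

Gripped the lever (16 mm). Swing it open.

Emit:
step_arm --deltas '[0, -0.003, -0.089, 0, 0, 0, 1, 0, -0.019, -0.177, 0, 0, 0, 1, 0, -0.046, -0.263, 0, 0, 0, 1, 0, -0.083, -0.344, 0, 0, 0, 1, 0, -0.13, -0.421, 0, 0, 0, 1, 0, -0.186, -0.491, 0, 0, 0, 1, 0, -0.25, -0.553, 0, 0, 0, 1]'

```text
clock: 20.05
tcp_pos: [0.4534, 0.3136, 0.296]
tool_rot: [0.031, 1.0, 0.004, 0.001]
force: [0.5, 15.0, 9.3]
width: 0.0154
grip_force: 20.0
```

Emit:
step_arm --deltas '[0, -0.071, -0.055, 0, 0, 0, 1, 0, -0.148, -0.1, 0, 0, 0, 1, 0, -0.23, -0.136, 0, 0, 0, 1, 0, -0.304, -0.158, 0, 0, 0, 1, 0, -0.366, -0.171, 0, 0, 0, 1, 0, -0.366, -0.171, 0, 0, 0, 1, 0, -0.366, -0.171, 0, 0, 0, 1, 0, -0.366, -0.171, 0, 0, 0, 1]'

```text
clock: 20.85
tcp_pos: [0.4501, 0.2564, 0.3221]
tool_rot: [0.032, 0.999, 0.003, 0.001]
force: [-6.5, 2.8, 25.6]
width: 0.015
grip_force: 20.0
```

Run:
```python
from tr import *
T=cap('top','top5.png');S=cap('scene','scene5.png')
f=lambda c,b:cv2.resize(cv2.cvtColor(c['pixels'],cv2.COLOR_RGB2BGR)[b[1]:b[3],b[0]:b[2]],(390,390))
cv2.imwrite('pics/c5.png',np.hstack([f(T,(170,160,300,290)),f(S,(340,200,490,350))]))
```

```text
(no output)
```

View pics/c5.png

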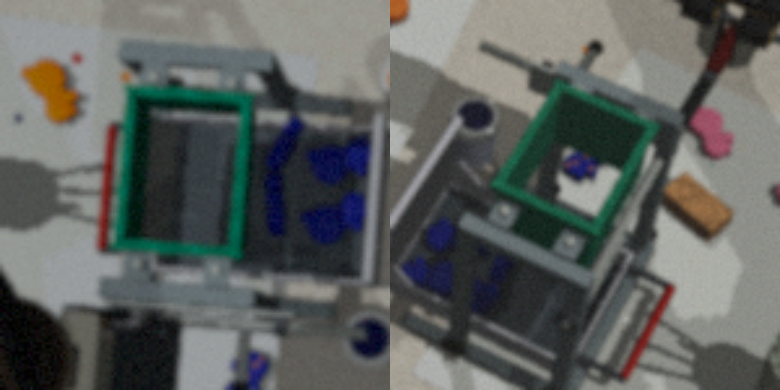

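All four blanks are in the tray (two flat at (330,160) and (330,220), two leaning at (285,145) and (275,200)), the box is empty and the trap is fully open. Now swing it closed.

Run:
```python
from tr import *
P=-3.7
def L(d,dz=0): 
    a=np.radians(d);return (hop(-.15,.05+.11*np.cos(a),.163+.11*np.sin(a)+.047-dz),P)
d=json.load(open('cmd.json'));d['p']=L(81)[0].tolist();json.dump(d,open('cmd.json','w'))
plan([[L(d) for d in (74,67,60,53,46,39,33)],[L(d) for d in (26,19,12,6,0)]+[L(0,.002),L(0,.003)]])
```

```text
-0.0,0.087,0.019,-0.0,-0.0,0.0
-0.0,0.172,0.049,-0.0,-0.0,0.0
-0.0,0.252,0.089,-0.0,-0.0,0.0
-0.0,0.327,0.138,-0.0,-0.0,0.0
-0.0,0.395,0.196,-0.0,-0.0,0.0
-0.0,0.455,0.262,-0.0,-0.0,0.0
-0.0,0.501,0.324,-0.0,-0.0,0.0
-
-0.0,0.044,0.078,-0.0,-0.0,0.0
-0.0,0.078,0.161,-0.0,-0.0,0.0
-0.0,0.102,0.247,-0.0,-0.0,0.0
-0.0,0.114,0.323,-0.0,-0.0,0.0
-0.0,0.118,0.4,-0.0,-0.0,0.0
-0.0,0.118,0.413,-0.0,-0.0,0.0
-0.0,0.118,0.42,-0.0,-0.0,0.0
-
```

Emit:
step_arm --deltas '[0, 0.087, 0.019, 0, 0, 0, 1, 0, 0.172, 0.049, 0, 0, 0, 1, 0, 0.252, 0.089, 0, 0, 0, 1, 0, 0.327, 0.138, 0, 0, 0, 1, 0, 0.395, 0.196, 0, 0, 0, 1, 0, 0.455, 0.262, 0, 0, 0, 1, 0, 0.501, 0.324, 0, 0, 0, 1]'

```text
clock: 21.65
tcp_pos: [0.4547, 0.3301, 0.2697]
tool_rot: [0.032, 0.999, -0.0, 0.0]
force: [3.5, -4.1, 3.5]
width: 0.0157
grip_force: 20.0
```

Emit:
step_arm --deltas '[0, 0.044, 0.078, 0, 0, 0, 1, 0, 0.078, 0.161, 0, 0, 0, 1, 0, 0.102, 0.247, 0, 0, 0, 1, 0, 0.114, 0.323, 0, 0, 0, 1, 0, 0.118, 0.4, 0, 0, 0, 1, 0, 0.118, 0.413, 0, 0, 0, 1, 0, 0.118, 0.42, 0, 0, 0, 1, 0, 0.118, 0.42, 0, 0, 0, 1]'

```text
clock: 22.45
tcp_pos: [0.4556, 0.3479, 0.2069]
tool_rot: [0.032, 0.999, 0.0, 0.0]
force: [5.4, -2.0, -1.2]
width: 0.0155
grip_force: 20.0
```

Emit:
step_arm --deltas '[0, 0, 0.02, 0, 0, 0, 1, 0, 0, 0.04, 0, 0, 0, 1, 0, 0, 0.04, 0, 0, 0, 1]'

```text
clock: 22.75
tcp_pos: [0.4562, 0.3478, 0.2031]
tool_rot: [0.032, 0.999, 0.001, 0.001]
force: [-1.3, -5.9, 21.4]
width: 0.0154
grip_force: 20.0
```

Run:
```python
from tr import *
T=cap('top');S=cap('scene');W=cap('wrist','w6.png')
for c,bx in((T,(140,240,190,310)),(S,(470,230,530,300))):
    print([[np.round(p,1) for p in ends(x)] for x in blobs(red(c),bx,5)])
print('start lever',proj(T,[hop(-.173,.16,.163),hop(-.121,.16,.163)]),proj(S,[hop(-.173,.16,.163),hop(-.121,.16,.163)]))
```

```text
[]
[]
start lever [[162.99948219 286.60353735]
 [165.0524046  264.93440499]] [[500.61831752 253.41427507]
 [492.5067254  269.4011444 ]]
```

Run:
```python
from tr import *
P=-3.7
d=json.load(open('cmd.json'));d['p'][2]-=.006;json.dump(d,open('cmd.json','w'))
plan([[(hop(-.15,.16,.30),P)],[(hop(-.145,.05,.30),P)],[(hop(-.143,-.05,.30),P)]])
```

```text
-0.0,-0.0,-0.66,-0.0,-0.0,0.0
-
-0.033,-0.734,0.0,-0.0,-0.0,0.0
-
-0.013,-0.666,0.001,-0.0,-0.0,0.0
-
```

Emit:
step_arm --deltas '[0, 0, 0, 0, 0, 0, 0.5, 0, 0, 0, 0, 0, 0, 0.5, 0, 0, 0, 0, 0, 0, 0.5, 0, 0, 0, 0, 0, 0, 0.5, 0, 0, -0.3, 0, 0, 0, 0.5, 0, 0, -0.66, 0, 0, 0, 0.5, 0, 0, -0.66, 0, 0, 0, 0.5]'

```text
clock: 23.6
tcp_pos: [0.4576, 0.3485, 0.3055]
tool_rot: [0.032, 0.999, 0.003, 0.003]
force: [1.3, -0.0, -0.2]
width: 0.0462
grip_force: 0.0
```

Emit:
step_arm --deltas '[-0.033, -0.734, 0, 0, 0, 0, 0.5, -0.033, -0.734, 0, 0, 0, 0, 0.5, -0.033, -0.734, 0, 0, 0, 0, 0.5, -0.033, -0.734, 0, 0, 0, 0, 0.5]'

```text
clock: 24.0
tcp_pos: [0.4531, 0.2357, 0.3003]
tool_rot: [0.034, 0.999, 0.001, -0.0]
force: [-0.3, 0.3, 0.2]
width: 0.0459
grip_force: 0.0
```

Emit:
step_arm --deltas '[-0.013, -0.666, 0, 0, 0, 0, 0.5, -0.013, -0.666, 0, 0, 0, 0, 0.5, -0.013, -0.666, 0, 0, 0, 0, 0.5, -0.013, -0.666, 0, 0, 0, 0, 0.5]'

```text
clock: 24.4
tcp_pos: [0.449, 0.1386, 0.3003]
tool_rot: [0.032, 0.999, 0.001, 0.0]
force: [0.3, 0.2, -0.2]
width: 0.0462
grip_force: 0.0
```

Run:
```python
from tr import *
W=cap('wrist');S=cap('scene')
print([[np.round(p,1) for p in ends(x)] for x in blobs(red(S),(470,230,530,300),5)])
k=mask(W,(0,0,0),(180,255,45))
for x in blobs(k,(250,180,400,290),60): print('dark',cv2.boundingRect(x))
print('pin',proj(W,[hop(-.162,-.05,.178)]))
plan([[(hop(-.143,-.05,.226),-3.7)],[(hop(-.143,.002,.226),-3.7)]])
```

```text
[[array([500.8, 253.4]), array([492.9, 271.1])]]
dark (302, 222, 25, 24)
pin [[314.64273664 234.26487146]]
-0.0,0.0,0.493,-0.0,-0.0,0.0
-
-0.001,0.347,0.0,-0.0,-0.0,0.0
-
```

Lever is back at its closed pixels in the scene view; the ball is where expected. Grip the pin and push home.

Emit:
step_arm --deltas '[0, 0, 0.25, 0, 0, 0, 0.5, 0, 0, 0.493, 0, 0, 0, 0.5, 0, 0, 0.493, 0, 0, 0, 1, 0, 0, 0.493, 0, 0, 0, 1, 0, 0, 0.493, 0, 0, 0, 1, 0, 0, 0.493, 0, 0, 0, 1, 0, 0, 0.493, 0, 0, 0, 1, 0, 0, 0.493, 0, 0, 0, 1]'

```text
clock: 25.3
tcp_pos: [0.4493, 0.1381, 0.2272]
tool_rot: [0.032, 0.999, 0.001, 0.001]
force: [-1.9, 0.9, 6.5]
width: 0.009
grip_force: 20.0
```

Emit:
step_arm --deltas '[0, 0.08, 0, 0, 0, 0, 1, 0, 0.16, 0, 0, 0, 0, 1, 0, 0.24, 0, 0, 0, 0, 1, 0, 0.3, 0, 0, 0, 0, 1, 0, 0.33, 0, 0, 0, 0, 1, 0, 0.347, 0, 0, 0, 0, 1, 0, 0.347, 0, 0, 0, 0, 1]'

```text
clock: 26.0
tcp_pos: [0.4524, 0.188, 0.2271]
tool_rot: [0.033, 0.999, -0.001, 0.0]
force: [-2.5, -7.5, 12.2]
width: 0.0088
grip_force: 20.0
```

Emit:
step_arm --deltas '[0, 0.02, 0, 0, 0, 0, 1, 0, 0.02, 0, 0, 0, 0, 1, 0, 0, 0, 0, 0, 0, 0.5, 0, 0, 0, 0, 0, 0, 0.5, 0, 0, 0, 0, 0, 0, 0.5, 0, 0, 0, 0, 0, 0, 0.5, 0, 0, -0.3, 0, 0, 0, 0.5, 0, 0, -0.6, 0, 0, 0, 0.5]'

```text
clock: 26.8
tcp_pos: [0.4514, 0.1896, 0.3166]
tool_rot: [0.032, 0.999, -0.001, -0.001]
force: [0.5, 1.2, 1.0]
width: 0.0459
grip_force: 0.0
```

Emit:
step_arm --deltas '[0.5, 0, -0.3, 0, 0, 0, 0.5, 0.9, 0, -0.3, 0, 0, 0, 0.5, 0.9, 0, -0.3, 0, 0, 0, 0.5, 0.9, 0, -0.3, 0, 0, 0, 0.5]'

```text
clock: 27.2
tcp_pos: [0.3141, 0.1988, 0.3621]
tool_rot: [0.03, 1.0, 0.002, -0.001]
force: [-0.1, 0.8, -0.3]
width: 0.0459
grip_force: 0.0
```

Run:
```python
from tr import *
T=cap('top');S=cap('scene')
print('ball prediction T,S',proj(T,[hop(-.162,0,.178)]),proj(S,[hop(-.162,0,.178)]))
for x in blobs(red(T),(185,170,260,260),15): print([h2(onz(T,*p,.026)) for p in ends(x)])
print([[np.round(p,1) for p in ends(x)] for x in blobs(red(S),(470,230,530,300),5)])
f=lambda c,b:cv2.resize(cv2.cvtColor(c['pixels'],cv2.COLOR_RGB2BGR)[b[1]:b[3],b[0]:b[2]],(390,390))
cv2.imwrite('pics/c7.png',np.hstack([f(T,(180,170,320,310)),f(S,(370,190,530,350))]))
```

```text
ball prediction T,S [[229.09706801 287.24261192]] [[437.37920348 225.71030489]]
[array([0.0547, 0.1008]), array([-0.0524,  0.1009])]
[[array([501. , 253.4]), array([492.9, 270.5])]]
```

View pics/c7.png

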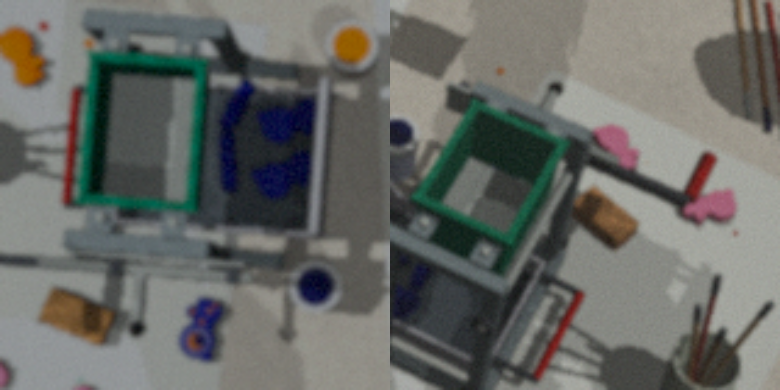

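The ball is at top-view (229,288), matching the fully shot position. The lever is back at its closed pixels, the trap is shut, the tray is home, and all four blanks are in it. Hand in.

```bash
python3 -c "
from workcell import env
print(env.finish_job())"
```

```text
the job is handed in; nothing more can be done
None
```

I handed the job in at about 27 s. The last camera check showed the tray home under the hopper with all four blanks in it, the trap closed, the bolt fully shot, and no sign of anything nearby having been disturbed. The hand-in call gave no verdict.

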